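Lock the tabs of a filament dry box

ROBOT

A 7-joint arm with a two-finger parallel gripper is mounted at the origin on the work surface. World frame = base frame: x ahead of the robot, y to its left, z up, the work surface at z = 0. Lengths are in m, angles in rad, forces in N, time in s.
With the tool pointing down it reaches from about 0.35 to 0.9 m from the base axis. Payload 7.2 kg.
Tool frame: the origin (TCP) lies midway between the tips of the shut fingers; the grasp point (between the pads) lies 19 mm behind it (r.grip_point_offset is the distance from the TCP to the grasp point, in m); z points along the fingers, x is the direction in which the jaws open and shut, and the axes are right-handed (so a half turn about z gives the same grasp; the last joint's range is limited). The gripper opens to 85 mm and grips with 20 to 120 N. Pads are 22 mm wide; open, the fingers measure 114 mm over their backs; the gripper's body (76 mm by 85 mm) begins 54 mm behind the grasp point. The pads swing forward as they close: fully open they stand 13 mm farther back than shut.
Start: joints at [-0.068, 0.411, -0.013, 1.596, 0.006, 1.134, -0.082], TCP at [0.625, -0, 0.231] pointing down, gripper open.
Joint ranges: [-2.95, 2.95], [-0.29, 1.99], [-1.47, 1.44], [0.14, 2.54], [-1.03, 4.17], [0.13, 1.85], [-2.86, 2.86]. Speed limits (rad/s): [2.39, 2.39, 3.01, 3.01, 3.14, 3.14, 3.14].

INTERFACE

Orientations are given as [roll, pitch, yaw] about the fixed x, y, z axes, in that order (R = Rz(yaw) Ry(pitch) Rx(roll)).
In Python, from station import r, get_image, sign_off, masks_of, spot_point gives the robot as it stands.
- The arm moves only by the tool send_rows, never from a script. Its argument "deltas" is a list of rows, each a list of 3 entries, a list of its own where there are three numbers: the shift along the tool's x, y, z in cm, then the turn about the tool's z in degrees, then the opening in per cent of the stroke, from 0 (shut) to 100 (fully open). A call has 1 to 12 rows; each row is the pose to reach, as a shift and turn from the pose commanded when the call began, along the tool's axes at that moment; what a row does not reach only later rows make up. A row lasts 1/10 s, in which the tool goes at most 50 mm and 8.59 degrees, less where a joint would pass 70% of its speed; a pose out of reach is approached as far as the arm can. A call with a gripper value outside its range is refused whole. The fingers move at their own pace and stop on an object; "grip_force" is the grip in N (left out, the last holds). Time passes only in rows, so rows that repeat a pose let the fingers close. It gives the time, the measured TCP pose, the force and the opening at its end, in the units of the state.
- r.observe(): the state, without advancing time (a new reading comes with each control period).
- get_image(name): name is "scene" or "side" or "wrist"; returns a dict with "color" (400x640x3 uint8, red, green, blue), "mtx" (3x3 intrinsics, pixels), "extrinsics" (4x4, takes a point from world to camera coordinates); the wrist camera has in their place "T_tool_cam" (4x4, takes a point from camera to tool coordinates, whose origin is the TCP and whose axes are the tool frame's). Camera axes: x right, y up, looking along -z (the intrinsics and any distortion apply to the point x, -y, -z); pixel columns grow to the right and rows downward; lengths in m; the calibration is good to about 2 mm. A picture is of the moment at which its call begins: read the wrist's pose just before it. There is no depth.
- sign_off(): hands the job in, once; it reports no verdict.
Trained networks look in a picture, given as the dict that the camera call returned (one of the last four; its "shot" number tells which), for a name from the list of things; names that differ only in an ending like _2 or _b are one class to them, and where a whole thing is asked for, a point or a joint stands for the part that bears it (a point fixed in the world has none). Each returns a list of dicts, best first, with "confidence" (0 to 1); they miss things now and then, are a little off and sometimes report something else, mostly with a low value. They report only what shows in the picture. A call takes as long as a camera call.
- masks_of(picture, target): "pixels" (400x640 bool, what is visible of it).
- spot_point(picture, target): "position" ([x, y, z] in m, in world coordinates, good to about 4 mm: a listed point, or the origin of a listed thing).
The state is a dict: "time_s": time; "joint_pos": joint angles; "qvel": joint speeds; "tau": joint torques, N m; "tcp_pos": TCP position; "orientation": TCP orientation; "contact_force": force on the tool from outside, world axes, zero at the start; "moment": the same for the moment, N m; "opening": opening from 0.0 (shut) to 1.0 (fully open).
Only numpy, scipy, OpenCV 4.12 (cv2) and the standard library are available. Lean on these libraries where they do the work, as an engineer would, in place of code of your own. Each camera call takes 0.05 s, during which the arm holds its last target. There are 200 camera calls.

TASK

The lid of the clear filament dry box is on, but the hinged locking tabs on its left and right sides still stand open: fold each of them down with the fingertips and push its edge in until it clicks under the lip of the box's rim and stays there, so that all four tabs are locked. Only push with the fingers: nothing is picked up, the box stays standing where it is, the other things are left alone, and the hand comes away at the end.

Things in the scene. Friction and masses are not known exactly. Their poses are not given: they have to be found in the camera images.
- drybox: filament dry box: square clear tub 212 mm wide, white-framed lid already seated, spool inside, 2 kg, loose on rubber feet. Origin: centre of its underside; x to its far side, y to its left, z up. Lid top 94 mm high. Down-turned rim lip all round, standing 12 mm out from the wall, 63 to 71 mm high. A locking tab hinged to the lid in the middle of each side; square to a side, only tabs reach beyond 122 mm from the middle.
- tab_left (a joint): fold angle of the white tab on the box's +y side, rad: 0 level, sticking out; negative raised; grows folding down; 1.57 home, upright against the rim. Starts open (-0.6 to 0.35). From 1.19 its inner catch rides on the lip; its edge pushed in with about 5 N snaps under by 1.46 and stays home; let go sooner, it springs back towards 1 or less.
- tab_right (a joint): fold angle of the white tab on the box's -y side, rad: 0 level, sticking out; negative raised; grows folding down; 1.57 home, upright against the rim. Starts open (-0.6 to 0.35). From 1.19 its inner catch rides on the lip; its edge pushed in with about 5 N snaps under by 1.46 and stays home; let go sooner, it springs back towards 1 or less.
- tab_near (a joint): fold angle of the white tab on the box's -x side, rad: 0 level, sticking out; negative raised; grows folding down; 1.57 home, upright against the rim. Already locked at the start.
- tab_far (a joint): fold angle of the white tab on the box's +x side, rad: 0 level, sticking out; negative raised; grows folding down; 1.57 home, upright against the rim. Already locked at the start.
- tab_left_hinge (a point): middle of the level hinge line of the left (+y) tab on the lid's edge: 120 mm from the box's middle, 86 mm high; does not move with the tab. The tab is 100 mm wide, 3 mm thick and reaches 37 mm from this line; home, its edge is 49 mm high
- tab_left_edge (a point): middle of the free edge of the left tab, 36 mm from its hinge line; moves with the tab
- tab_right_hinge (a point): middle of the level hinge line of the right (-y) tab on the lid's edge: 120 mm from the box's middle, 86 mm high; does not move with the tab. The tab is 100 mm wide, 3 mm thick and reaches 37 mm from this line; home, its edge is 49 mm high
- tab_right_edge (a point): middle of the free edge of the right tab, 36 mm from its hinge line; moves with the tab
- calipers: digital calipers lying flat, 160 mm bar, black display case 58 x 36 x 12 mm, two jaws; bystander, origin at the middle of its underside
- scraper: print scraper lying flat, wooden handle; bystander, origin at the middle of its underside
- driver: screwdriver lying flat, black handle; bystander, origin at the middle of its underside
- gluestick: white glue stick standing upright, 25 mm diameter, 92 mm tall; bystander, origin at the middle of its underside
- nozzle_jar: small glass jar with white cap, 42 mm diameter, 48 mm tall; bystander, origin at the middle of its underside
- sample_spool: small filament spool lying flat, 90 mm diameter, 36 mm high; bystander, origin at the middle of its underside
- bracket: white printed angle bracket, 50 x 40 mm foot, 50 mm tall; bystander, origin at the middle of its underside

How it is judged:
At the end, for the whole second after the job is handed in: All four tabs locked home (fold angle over 1.47 rad) and staying so with the hand away; the box level, at rest and within 40 mm of where it stood; every bystander within 30 mm of where it stood (value of joint each of tab_left, tab_right, tab_near, tab_far above 1.47 rad and distance of drybox from where it was at the start of the episode below 0.04 m and angle between drybox's own z axis and vertical below 0.05 rad and linear speed of drybox below 0.02 m/s and velocity of joint each of tab_left, tab_right below 0.1 rad/s and distance of each of calipers, scraper, driver, gluestick, nozzle_jar, sample_spool, bracket from where it was at the start of the episode below 0.03 m); the robot touches nothing.
It fails at once if the dry box is lifted by more than 12 mm or tipped by more than 0.15 rad (height (world z) of drybox above 0.012 m or angle between drybox's own z axis and vertical above 0.15 rad).
It fails at once if the dry box is shoved or carried more than 40 mm from where it stood (distance of drybox from where it was at the start of the episode above 0.04 m).
It fails at once if a bystander is picked up or moved by more than 30 mm (distance of any of calipers, scraper, driver, gluestick, nozzle_jar, sample_spool, bracket from where it was at the start of the episode above 0.03 m).
It fails at once if the upright glue stick is knocked over (angle between gluestick's own z axis and vertical above 0.5 rad).
It also fails if it takes over 38 s, if anything falls off the work surface, if the arm or the gripper's body presses on something with over 40 N, if the wrist force passes 120 N, or if a joint passes its speed limit or range.

## Working session

There is one attempt and no reset: what is moved stays moved. The work goes in short steps, Python scripts to look and compute and a tool call to move; the robot and the scene stay as the last step left them, time stands still between calls to the robot, and variables do not carry over. Pictures are saved under pics/ and viewed, on a budget of 10 in all, crops included, one or two more only if the job needs it, and the job is handed in when it is done.

Besides the shell and the picture viewer there is one more tool, called after "Request:" as name(argument=value, ...) on one line, values as JSON. send_rows: Moves the arm, as the interface text tells. Its arguments: {"type":"object","properties":{"deltas":{"type":"array"},"grip_force":{"type":"number"}},"required":["deltas"]}

```bash
mkdir -p pics
cat > h.py <<'E'
from station import r,get_image,sign_off,masks_of,spot_point
import cv2,numpy as np
def sp(im,n):
    o=spot_point(im,n)
    return (np.round(o[0]['position'],3).tolist(),round(o[0]['confidence'],2)) if o else None
def save(im,n): cv2.imwrite('pics/'+n,im['color'][:,:,::-1])
E
python3 - <<'E'
from h import *
s=r.observe();print(s)
for c in('scene','side'):
    im=get_image(c);save(im,c+'0.png')
    for n in 'drybox tab_left_hinge tab_left_edge tab_right_hinge tab_right_edge calipers scraper driver gluestick nozzle_jar sample_spool bracket'.split(): print(c,n,sp(im,n))
E
```

```text
{'time_s': 0.0, 'joint_pos': array([-0.06819223,  0.41190337, -0.012725  ,  1.59705616,  0.0056034 ,
        1.13429391, -0.08219278]), 'qvel': array([ 0.00123434, -0.00173934, -0.00097178,  0.00032703, -0.00016298,
       -0.00152218,  0.00081074]), 'tau': array([-1.18789325e-03, -6.00636005e+01,  6.81361444e-01, -2.99419034e+01,
        1.37590774e-02,  1.04116063e-02,  2.51732433e-05]), 'tcp_pos': array([ 6.24499082e-01, -4.03069665e-05,  2.30445881e-01]), 'orientation': array([3.14147942e+00, 1.62117848e-03, 3.73967785e-05]), 'contact_force': array([ 0.13105573, -0.02956777,  0.60726209]), 'moment': array([-0.00249027,  0.03622779,  0.04870501]), 'opening': 0.9981619834836307}
scene drybox ([0.565, 0.095, 0.002], 0.72)
scene tab_left_hinge ([0.561, 0.214, 0.086], 0.91)
scene tab_left_edge ([0.562, 0.25, 0.088], 0.76)
scene tab_right_hinge ([0.572, -0.025, 0.085], 0.73)
scene tab_right_edge ([0.569, -0.056, 0.105], 0.48)
scene calipers ([0.582, 0.389, -0.001], 0.86)
scene scraper ([0.536, -0.2, -0.003], 0.98)
scene driver None
scene gluestick ([0.693, 0.282, -0.001], 0.49)
scene nozzle_jar ([0.431, 0.265, -0.0], 0.65)
scene sample_spool ([0.702, -0.102, 0.003], 0.96)
scene bracket ([0.441, -0.086, 0.003], 0.9)
side drybox ([0.564, 0.095, -0.002], 0.9)
side tab_left_hinge ([0.564, 0.215, 0.087], 0.8)
side tab_left_edge ([0.559, 0.251, 0.089], 0.85)
side tab_right_hinge ([0.566, -0.02, 0.085], 0.91)
side tab_right_edge ([0.57, -0.058, 0.104], 0.58)
side calipers ([0.585, 0.386, -0.004], 0.84)
side scraper ([0.532, -0.197, 0.001], 0.75)
side driver ([0.387, 0.121, 0.001], 0.94)
side gluestick ([0.694, 0.282, -0.001], 0.7)
side nozzle_jar ([0.432, 0.263, 0.002], 0.85)
side sample_spool ([0.7, -0.1, 0.002], 0.74)
side bracket ([0.442, -0.087, -0.003], 0.59)
```

View pics/scene0.png

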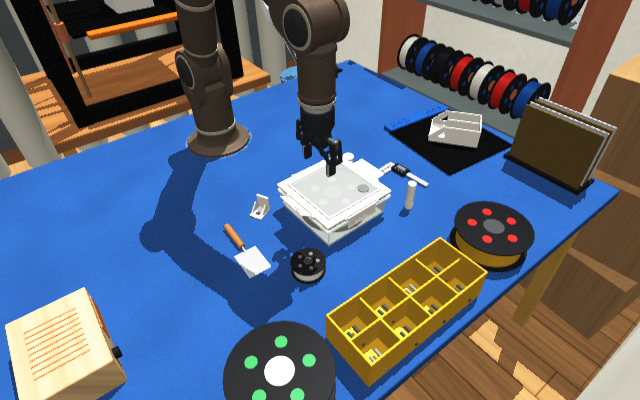

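View pics/side0.png

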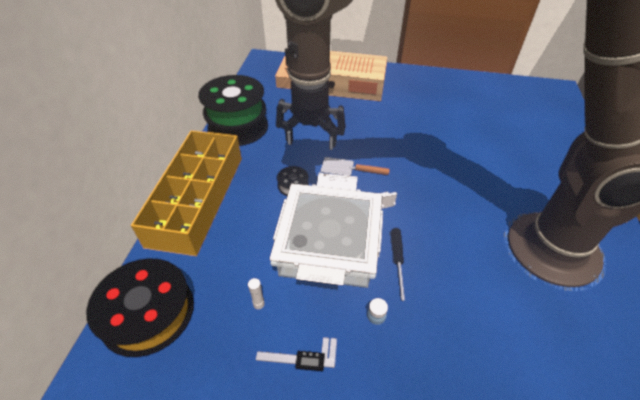

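The scene picture agrees with the networks: the box is at about (0.565, 0.095) with almost no yaw. The left tab is level and the right tab is raised about 0.5 rad. I'll shut the fingers and go above the left tab's edge.

Request:
send_rows(deltas=[[[-1,-4,1],0,0],[[-2,-8,2],0,0],[[-3,-12,3],0,0],[[-4,-16,5],0,0],[[-5,-20,7],0,0],[[-6,-24,9],0,0],[[-6.2,-25.6,10.5],0,0],[[-6.2,-25.6,12],0,0],[[-6.2,-25.6,12.5],0,0],[[-6.2,-25.6,12.5],0,0],[[-6.2,-25.6,12.5],0,0]], grip_force=60)

```text
time_s: 2.4
tcp_pos: [0.5642, 0.2541, 0.1069]
orientation: [3.141, -0.001, -0.003]
contact_force: [1.2, 0.5, -0.3]
opening: 0.002
```

Run:
```python
from h import *
s=r.observe();print(s['tcp_pos'])
im=get_image('side')
for n in 'tab_left_hinge tab_left_edge'.split(): print(n,sp(im,n))
cv2.imwrite('pics/side1.png',cv2.resize(im['color'][150:330,220:440,::-1],None,fx=3,fy=3))
```

```text
[0.56417104 0.25407845 0.1069114 ]
tab_left_hinge ([0.564, 0.215, 0.088], 0.76)
tab_left_edge ([0.559, 0.247, 0.093], 0.6)
```

View pics/side1.png

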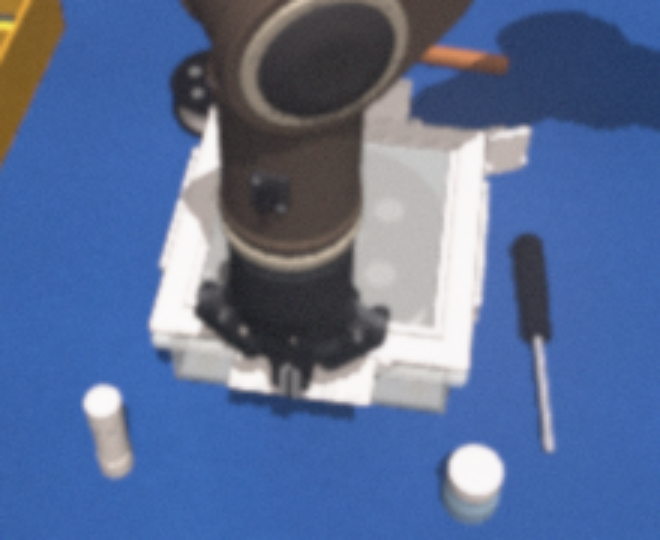

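The shut fingers are over the middle of the left tab, at about (290, 375) in the crop. Starting the fold.

Request:
send_rows(deltas=[[[0,0,0.9],0,0],[[0,0,1.8],0,0],[[0,0.1,2.4],0,0],[[0,0.2,3.0],0,0],[[0,0.5,3.5],0,0],[[0,0.85,4.0],0,0],[[0,1.2,4.3],0,0],[[0,1.55,4.6],0,0],[[0,1.55,4.6],0,0]])

```text
time_s: 3.45
tcp_pos: [0.563, 0.2396, 0.0599]
orientation: [3.141, 0.0, -0.001]
contact_force: [1.3, 0.2, 0.0]
opening: 0.005
```

Request:
send_rows(deltas=[[[0,0.3,0.2],0,0],[[0,0.6,0.4],0,0],[[0,0.9,0.5],0,0],[[0,1.2,0.5],0,0],[[0,1.4,0.5],0,0],[[0,1.4,0.5],0,0]])

```text
time_s: 4.05
tcp_pos: [0.563, 0.2264, 0.0552]
orientation: [-3.141, -0.0, -0.0]
contact_force: [0.0, 2.7, 0.3]
opening: 0.003
```

Run:
```python
from h import *
im=get_image('side')
for n in 'tab_left_hinge tab_left_edge drybox'.split(): print(n,sp(im,n))
```

```text
tab_left_hinge ([0.564, 0.214, 0.087], 0.91)
tab_left_edge ([0.56, 0.214, 0.051], 0.51)
drybox ([0.568, 0.092, -0.002], 0.77)
```

Request:
send_rows(deltas=[[[0,0.1,0],0,0],[[0,0.2,0],0,0],[[0,0.2,0],0,0]])

```text
time_s: 4.55
tcp_pos: [0.563, 0.2263, 0.0553]
orientation: [-3.139, -0.001, 0.001]
contact_force: [0.6, 7.7, -2.4]
opening: -0.0
```

Request:
send_rows(deltas=[[[0,0.1,0],0,0],[[0,0.2,0],0,0],[[0,0.2,0],0,0]])

```text
time_s: 4.85
tcp_pos: [0.563, 0.2263, 0.0553]
orientation: [-3.137, -0.001, 0.003]
contact_force: [1.9, 11.5, -4.4]
opening: -0.0
```

The position held still while the force rose to 11 N, so the tab looks home. Backing out, then up.

Request:
send_rows(deltas=[[[0,-1,0],0,0],[[0,-3,0],0,0],[[0,-4.5,0],0,0],[[0,-4.5,-3],0,0],[[0,-4.5,-7],0,0],[[0,-4.5,-10],0,0],[[0,-4.5,-10],0,0]])

```text
time_s: 5.55
tcp_pos: [0.5652, 0.2698, 0.1602]
orientation: [-3.138, -0.007, 0.001]
contact_force: [-0.9, 0.7, 0.4]
opening: 0.003
```

Run:
```python
from h import *
print(r.observe()['tcp_pos'])
for c in('side','scene'):
  im=get_image(c)
  for n in 'tab_left_hinge tab_left_edge tab_right_hinge tab_right_edge drybox'.split(): print(n,sp(im,n))
  if c=='side':cv2.imwrite('pics/side2.png',cv2.resize(im['color'][150:330,220:440,::-1],None,fx=3,fy=3))
```

```text
[0.56517256 0.26982833 0.16018623]
tab_left_hinge ([0.565, 0.215, 0.087], 0.6)
tab_left_edge ([0.562, 0.214, 0.051], 0.58)
tab_right_hinge ([0.565, -0.02, 0.086], 0.93)
tab_right_edge ([0.568, -0.056, 0.106], 0.49)
drybox ([0.566, 0.096, 0.001], 0.71)
tab_left_hinge ([0.561, 0.213, 0.085], 0.7)
tab_left_edge ([0.567, 0.216, 0.052], 0.4)
tab_right_hinge ([0.568, -0.024, 0.089], 0.66)
tab_right_edge ([0.57, -0.056, 0.105], 0.73)
drybox ([0.563, 0.096, -0.002], 0.7)
```

View pics/side2.png

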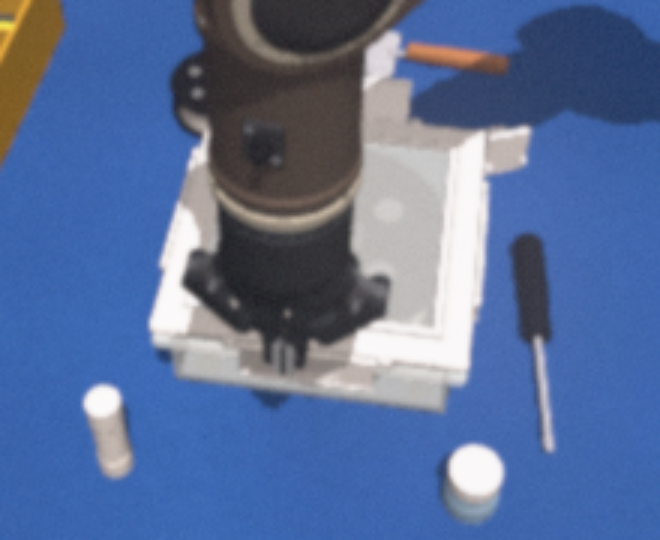

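The left tab lies flat against the rim with the hand away, and both cameras put its edge point at about 51 mm. Now over to the right side.

Request:
send_rows(deltas=[[[0,4,-0.5],0,0],[[0.1,8.5,-0.5],0,0],[[0.2,13,-0.5],0,0],[[0.3,17.5,-0.5],0,0],[[0.4,22,-0.5],0,0],[[0.5,26.5,-0.5],0,0],[[0.5,30,0],0,0],[[0.5,32,0.5],0,0],[[0.5,32.8,1.0],0,0],[[0.5,32.8,1.5],0,0],[[0.5,32.8,1.5],0,0]])

```text
time_s: 7.25
tcp_pos: [0.5677, -0.0588, 0.1395]
orientation: [-3.141, 0.001, 0.002]
contact_force: [-0.0, 0.4, -0.1]
opening: 0.003
```

Run:
```python
from h import *
print(r.observe()['tcp_pos'])
im=get_image('scene')
for n in 'tab_left_edge tab_right_hinge tab_right_edge'.split(): print(n,sp(im,n))
cv2.imwrite('pics/scene3.png',cv2.resize(im['color'][130:270,230:430,::-1],None,fx=3,fy=3))
```

```text
[ 0.56765283 -0.05876488  0.13946251]
tab_left_edge ([0.565, 0.218, 0.05], 0.43)
tab_right_hinge ([0.57, -0.023, 0.088], 0.73)
tab_right_edge ([0.568, -0.059, 0.106], 0.57)
```

View pics/scene3.png

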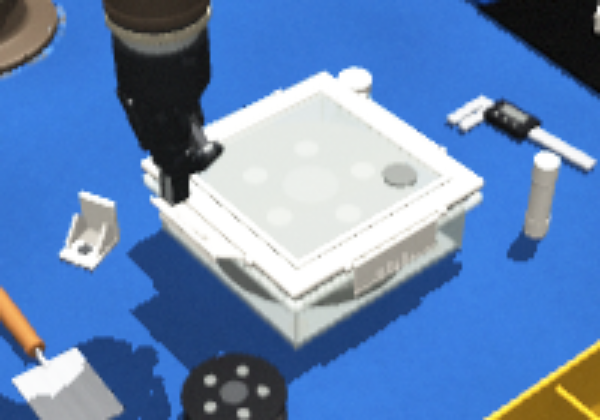

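The fingers are over the right tab, at about (175, 195) in the crop. Folding it the same way.

Request:
send_rows(deltas=[[[0,0.1,1.5],0,0],[[0,0.1,3],0,0],[[0,0.2,4],0,0],[[0,0.4,5.2],0,0],[[0,0.3,6.4],0,0],[[0,0,7],0,0],[[0,-0.4,7.5],0,0],[[0,-1.1,8],0,0],[[0,-1.6,8.3],0,0],[[0,-2.1,8.5],0,0],[[0,-2.4,8.5],0,0],[[0,-2.4,8.5],0,0]])

```text
time_s: 8.65
tcp_pos: [0.5681, -0.0386, 0.0554]
orientation: [3.139, -0.001, -0.001]
contact_force: [0.7, -8.0, -1.4]
opening: -0.001
```

Request:
send_rows(deltas=[[[0,-0.1,0],0,0],[[0,-0.2,0],0,0],[[0,-0.2,0],0,0]])

```text
time_s: 8.95
tcp_pos: [0.5681, -0.0386, 0.0554]
orientation: [3.137, -0.001, -0.003]
contact_force: [-0.1, -12.8, -1.8]
opening: -0.003
```

Run:
```python
from h import *
for c in('side','scene'):
  im=get_image(c)
  for n in 'tab_left_edge tab_right_hinge tab_right_edge drybox'.split(): print(n,sp(im,n))
```

```text
tab_left_edge ([0.56, 0.214, 0.052], 0.75)
tab_right_hinge ([0.564, -0.02, 0.083], 0.67)
tab_right_edge ([0.569, -0.026, 0.048], 0.36)
drybox ([0.564, 0.096, -0.001], 0.6)
tab_left_edge ([0.565, 0.217, 0.048], 0.59)
tab_right_hinge ([0.57, -0.024, 0.087], 0.94)
tab_right_edge ([0.569, -0.027, 0.052], 0.52)
drybox ([0.567, 0.096, -0.004], 0.94)
```

Both sides stopped hard at matching positions: 0.265 m apart, which is two home tabs plus the finger width. Retreating clear.

Request:
send_rows(deltas=[[[0,1,0],0,0],[[0,3,0],0,0],[[0,4.5,0],0,0],[[0,4.5,-3],0,0],[[0,4.5,-8],0,0],[[0,4.5,-13],0,0],[[0,8,-18],0,0],[[0,12,-20],0,0],[[0,15,-20],0,0],[[0,15,-20],0,0],[[0,15,-20],0,0],[[0,15,-20],0,0]])

```text
time_s: 10.65
tcp_pos: [0.568, -0.183, 0.2548]
orientation: [-3.14, 0.001, 0.002]
contact_force: [0.8, 0.9, 0.3]
opening: 0.002
```

Run:
```python
from h import *
P=[]
for c in('side','scene'):
  im=get_image(c)
  for n in 'tab_left_edge tab_right_edge drybox calipers scraper driver gluestick nozzle_jar sample_spool bracket'.split(): print(n,sp(im,n))
  a=im['color'][140:310,230:430] if c=='side' else im['color'][120:290,230:430]
  P.append(cv2.resize(a[:,:,::-1],None,fx=3,fy=3)[:,:])
cv2.imwrite('pics/end.png',cv2.resize(np.hstack(P),(800,340)))
```

```text
tab_left_edge ([0.56, 0.215, 0.052], 0.62)
tab_right_edge ([0.572, -0.028, 0.05], 0.49)
drybox ([0.566, 0.093, -0.0], 0.63)
calipers ([0.587, 0.384, -0.002], 0.77)
scraper ([0.53, -0.198, -0.002], 0.69)
driver ([0.389, 0.124, 0.0], 0.58)
gluestick ([0.693, 0.28, -0.002], 0.74)
nozzle_jar ([0.433, 0.264, 0.002], 0.87)
sample_spool ([0.7, -0.1, 0.001], 0.68)
bracket ([0.442, -0.083, -0.001], 0.71)
tab_left_edge ([0.561, 0.218, 0.049], 0.45)
tab_right_edge ([0.566, -0.027, 0.05], 0.68)
drybox ([0.564, 0.097, -0.002], 0.94)
calipers ([0.584, 0.385, 0.0], 0.82)
scraper ([0.532, -0.201, -0.005], 0.72)
driver None
gluestick ([0.695, 0.282, -0.001], 0.78)
nozzle_jar ([0.584, 0.389, 0.001], 0.29)
sample_spool ([0.702, -0.1, 0.001], 0.58)
bracket ([0.437, -0.087, 0.002], 0.62)
```

View pics/end.png

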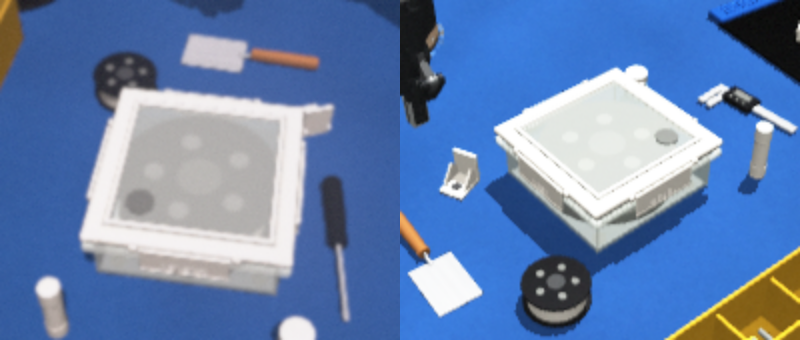

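The left, right and far tabs all show flush against the rim. Nothing else has moved, and the hand is clear of the box.

```bash
python3 -c "
from h import *
print(sign_off())"
```

```text
the job is handed in; nothing more can be done
None
```

I folded the left and right tabs down with the shut fingertips and pushed each one in until it stopped hard. The push reached about 11–13 N with no further movement. The job was handed in at about 11 s of the 38 s allowed, and no verdict was reported.

With the hand away, my last checks showed:
- **Tabs:** both edges stayed home, about 50 mm high and flush against the rim in both camera views. I did not operate or measure the near and far tabs. The far one looked flush in the last picture.
- **Box and bystanders:** the box and all the bystanders were where they started, within a few millimetres of measuring error.
- **Disagreements:** the scene camera reported the nozzle jar at the calipers' position with low confidence (0.29). The side camera (0.87) and the picture showed it unmoved, so I ignored that reading. The scene camera also never found the screwdriver, so its position was checked from the side camera only.

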